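# Hold a test chart in front of a rigid scope

## Task

On the scope test stand, slide the dust shutter on the chamber roof fully open, then take the narrow test-chart plate out of the rack, lower it through the slot farther from the scope's tip and keep holding it there, upright and still, with the middle of the chart level with the scope's tip. Finish while holding it: it must not rest on the chamber floor or be let go. Leave the two wide plates in the rack and do not push the other things on the bench about.

Things in the scene. Friction and masses are not known exactly. Their poses are not given: they have to be found in the camera images.
- stand: Fixed scope test stand on a 130 x 435 x 10 mm base. Chamber 110 (x) x 220 (y) mm, y -95 to +125 mm, clear side panes; aluminium roof, top 100 mm above the bench, 10 mm thick; floor at 14 mm. Origin on the bench under it, z up. A rigid scope enters at the -y end and looks along +y; behind it, to y = -290, lamp and camera stand up to 138 mm. Two slots cross the roof, long way along x, 35 mm apart.
- far_slot (a point): Centre of the mouth, at the roof's top, of the slot farther from the scope's tip (55 mm ahead of it). 50 mm long along the stand's x, 10 mm wide along its y (the narrow plate is 44 x 8 mm), straight down, with a lead-in bevel all round (3 mm wide, 6 mm deep). Covered by the shutter until that is slid open.
- near_slot (a point): Centre of the mouth of the equal slot nearer to the scope's tip (20 mm in front of the tip); not the one to use.
- scope_tip (a point): Centre of the scope's tip inside the chamber, 56 mm above the bench.
- aim (a point): The point of the scope's line of sight below the far slot, 56 mm above the bench: where the middle of the chart belongs.
- shutter (a joint): Travel of the dust shutter (m): a 62 x 85 x 3 mm steel plate running in rails on the roof along the stand's +y. 0 = shut (both slots covered), 0.085 = end stop, fully open. Stiff: about 1.5 N to move, stays where it is left.
- shutter_grip (a point): Centre of the shutter's black grip bar, upright at the shutter's +y end: 40 mm along the stand's x, 12 mm along its y, 28 mm high, top 14 mm above this point. The point is 118.5 mm above the bench and moves with the shutter; fully open it lies 100 mm from the far slot.
- rack: Fixed grey plate rack, 100 (x) x 160 (y) x 35 mm, with three notches along its x at y = -55, 0 and 55 mm, each 69.5 x 9.5 mm, 25 mm deep (notch floor 10 mm above the bench). Origin at the centre of its underside.
- chart: The narrow test-chart plate (about 0.1 kg), upright in one of the rack's notches: aluminium blade 44 mm wide (x), 8 mm thick (y), 88 mm high, and on top a black grip tab 30 mm wide, 12 mm thick, from 88 to 130 mm above the lower edge. Ring chart on both faces: either way round will do. Origin at the centre of its lower edge, z up.
- chart_mid (a point): Middle of the ring chart on the narrow plate: 30 mm above the plate's lower edge, on its centre line.
- chart_grip (a point): Good gripping point on the narrow plate's tab, 112 mm above the plate's lower edge, 18 mm below the tab's top.
- wide_a: A wide plate (66 mm wide, grid chart, otherwise like the narrow one), in another notch; stays there. Origin at the centre of its lower edge.
- wide_b: The second wide plate, same as the first; stays in its notch.
- driver_a: Bystander: precision screwdriver, 152 mm long, black and yellow, lying on the bench.
- driver_b: Bystander: another such screwdriver.
- tweezers: Bystander: steel tweezers, about 130 mm long, lying on the bench.
- ruler: Bystander: steel rule 200 x 25 x 4 mm, lying on the bench.
- cleaner: Bystander: amber bottle of lens cleaner, 42 mm across, 100 mm high, standing.
- dish: Bystander: steel dish, 90 mm across, 30 mm high.
- knob: Bystander: black star-shaped control knob, about 50 mm across, 17 mm high.

How it is judged:
By the outcome, as a careful person would: the job done as asked, in the order asked, and still so for the second after the job is handed in, while the arm keeps its last pose, push and grip.
It also fails if it takes over 53 s, if anything falls off the work surface, if the arm or the gripper's body presses on something with over 40 N, if the wrist force passes 120 N, or if a joint passes its speed limit or range.

## Robot

A 6-joint arm with a two-finger parallel gripper is mounted at the origin on the work surface. World frame = base frame: x ahead of the robot, y to its left, z up, the work surface at z = 0. Lengths are in m, angles in rad, forces in N, time in s.
With the tool pointing down it reaches from about 0.25 to 0.775 m from the base axis. Payload 4 kg.
Tool frame: the origin (TCP) lies on the centre line of the jaws, within the pads' length; the fingertips stand 17 mm ahead of it and the grasp point (between the pads) lies 2 mm behind it; z points along the fingers, y is the line along which they close (so a half turn about z gives the same grasp; the last joint's range is limited). The gripper opens to 94 mm and grips with 3 to 60 N. Pads are 16 mm wide; open, the fingers measure 119 mm over their backs; the gripper's body (75 mm by 177 mm) begins 78 mm behind the grasp point.
Start: joints at [-1.215, 0.087, 1.371, -0, 1.684, -0.103], TCP at [0.244, -0.493, 0.223] pointing down, gripper open.
Joint ranges: [-3.1, 3.1], [-0.76, 2.03], [0.27, 2.55], [-1.08, 4.22], [0.17, 2.65], [-2.57, 2.57]. Speed limits (rad/s): [2.79, 2.79, 3.14, 3.14, 3.14, 3.14].

## Interface

Orientations are given as [roll, pitch, yaw] about the fixed x, y, z axes, in that order (R = Rz(yaw) Ry(pitch) Rx(roll)).
In Python, from bench import robot gives the robot as it stands.
- The arm moves only by the tool servo_tool, never from a script. Its argument "plan" is a list of rows, each a list of 7 numbers: the shift along the tool's x, y, z normalised to -1 to 1, where 1 is 0.1 m, then the turn, a rotation vector about the tool's x, y, z normalised to -1 to 1, where 1 is pi/2 rad, then the finger opening in mm, from 0 to 94. In form: [[x, y, z, ax, ay, az, gripper], ...]. A call has 1 to 12 rows; each row is the pose to reach, as a shift and turn from the pose commanded when the call began, along the tool's axes at that moment; what a row does not reach only later rows make up. A row lasts 1/12 s, in which the tool goes at most 41.7 mm and 7.16 degrees, less where a joint would pass 70% of its speed; a pose out of reach is approached as far as the arm can. A call with a number of a shift or a turn outside -1 to 1 is refused whole. A call with a gripper value outside its range is refused whole. The fingers move at their own pace and stop on an object; the grip force is fixed at half the most. Time passes only in rows, so rows that repeat a pose let the fingers close. It gives the time, the measured TCP pose, the force, the opening and the grip force at its end, in the units of the state.
- robot.get_obs(): the state, without advancing time (a new reading comes with each control period).
- robot.snapshot(name): name is "scene" or "top" or "wrist"; returns the picture (420x560x3 uint8, red, green, blue); there is no depth.
- robot.camera_params(name): a dict with "camera_matrix" (3x3 intrinsics, pixels), "rvec" (rotation vector, rad) and "tvec" (3), from world to camera coordinates, as OpenCV has them; the wrist camera has in their place "tool_from_camera" (4x4, takes a point from camera to tool coordinates, whose origin is the TCP and whose axes are the flange's). Camera axes: x right, y down, z forward; pixel columns grow to the right and rows downward; lengths in m; the calibration is good to about 2 mm. A picture is of the moment at which its call begins: read the wrist's pose just before it. camera_params takes no time and is no camera call.
- robot.close_job(): hands the job in; it is judged then, once.
Trained networks look in the newest picture that a camera, given by its name, has taken for a name from the list of things; names that differ only in an ending like _2 or _b are one class to them, and where a whole thing is asked for, a point or a joint stands for the part that bears it (a point fixed in the world has none). Each returns a list of dicts, best first, with "conf" (0 to 1); they miss things now and then, are a little off and sometimes report something else, mostly with a low value. They report only what shows in the picture. A call takes as long as a camera call.
- robot.find_in(thing, camera): "extent" ([centre column, centre row, width, height] in pixels, round what is visible of it).
The state is a dict: "time": time; "joint_positions": joint angles; "qvel": joint speeds; "joint_torque": joint torques, N m; "tool_pos": TCP position; "ee_rot": TCP orientation; "wrist_force": force on the tool from outside, world axes, zero at the start; "wrist_torque": the same for the moment, N m; "width": finger opening in m; "finger_force": force on a finger pad.
Only numpy, scipy, OpenCV 4.12 (cv2) and the standard library are available. Lean on these libraries where they do the work, as an engineer would, in place of code of your own. Each camera call takes 0.05 s, during which the arm holds its last target. There are 200 camera calls.

## Working session

There is one attempt and no reset: what is moved stays moved. The work goes in short steps, Python scripts to look and compute and a tool call to move; the robot and the scene stay as the last step left them, time stands still between calls to the robot, and variables do not carry over. Pictures are saved under pics/ and viewed, at most 10 in all, crops included, and the job is handed in when it is done.

Besides the shell and the picture viewer there is one more tool, called after ">>>" as name(argument=value, ...) on one line, values as JSON. servo_tool: Moves the arm, as the interface text tells. Scaled input: -1 to 1 covers 0.1 m each way for a shift and pi/2 rad each way for a turn. Its arguments: {"type":"object","properties":{"plan":{"type":"array","items":{"type":"array","items":{"type":"number"}}}},"required":["plan"]}

```bash
mkdir -p pics; cat > h.py <<'E'
import numpy as np, cv2
from bench import robot
def snap(n,f):
    im=robot.snapshot(n); cv2.imwrite('pics/'+f,cv2.cvtColor(im,cv2.COLOR_RGB2BGR)); return im
E
python3 - <<'E'
from h import *
o=robot.get_obs(); print(o['tool_pos'],o['ee_rot'],o['width'],o['time'])
a=snap('top','top0.png'); b=snap('scene','scene0.png')
for c in ['top','scene']:
    print(c,{k:np.round(v,4).tolist() for k,v in robot.camera_params(c).items()})
    for t in ['stand','rack','chart','wide_a','shutter_grip','cleaner','dish','shutter']:
        print(t,[(np.round(d['extent'],1).tolist(),round(d['conf'],2)) for d in robot.find_in(t,c)[:3]])
E
```

```text
[ 0.24336906 -0.49265286  0.2213038 ] [-3.13937437e+00 -1.90137602e-04  4.58774962e-01] 0.09391973587991953 0.0
top {'camera_matrix': [[544.0419, 0.0, 280.585], [0.0, 544.0419, 215.397], [0.0, 0.0, 1.0]], 'rvec': [2.2231, -2.1601, 0.068], 'tvec': [0.1017, 0.5411, 1.3988]}
stand [([401.5, 221.0, 174.3, 49.8], 0.86), ([199.2, 222.1, 12.7, 29.5], 0.71)]
rack [([221.8, 223.1, 62.7, 43.0], 0.74), ([375.4, 219.9, 36.7, 23.1], 0.67), ([218.9, 221.9, 5.6, 26.9], 0.62)]
chart [([242.9, 217.2, 9.4, 20.7], 0.46)]
wide_a [([199.1, 221.8, 9.8, 25.4], 0.73), ([221.1, 223.3, 8.0, 21.4], 0.72), ([410.6, 301.1, 13.1, 61.8], 0.36)]
shutter_grip [([378.1, 218.2, 34.9, 30.1], 0.74)]
cleaner [([341.6, 132.7, 21.9, 22.0], 0.6)]
dish [([138.1, 240.3, 33.8, 33.0], 0.73)]
shutter [([377.1, 220.2, 40.5, 25.9], 0.68), ([197.7, 221.4, 12.4, 27.6], 0.26)]
scene {'camera_matrix': [[500.8601, 0.0, 270.2241], [0.0, 500.8601, 205.6258], [0.0, 0.0, 1.0]], 'rvec': [0.8334, 2.5305, -1.0852], 'tvec': [0.331, -0.2299, 1.5796]}
stand [([201.4, 159.8, 117.5, 107.1], 0.62)]
rack [([303.7, 254.6, 82.2, 68.2], 0.67), ([386.9, 302.0, 40.8, 38.6], 0.42)]
chart [([286.5, 219.4, 15.8, 39.1], 0.66)]
wide_a [([321.4, 246.9, 22.7, 40.9], 0.87), ([302.6, 236.9, 20.5, 43.9], 0.66), ([285.5, 222.6, 17.3, 45.0], 0.22)]
shutter_grip [([210.9, 150.4, 34.1, 23.8], 0.89), ([196.1, 269.2, 80.1, 44.7], 0.64)]
cleaner [([151.5, 214.6, 22.8, 41.9], 0.87)]
dish [([386.9, 298.9, 43.4, 36.6], 0.97)]
shutter [([211.3, 150.1, 34.2, 19.1], 0.94)]
```

```bash
python3 - <<'E'
import cv2
a=cv2.imread('pics/top0.png')[110:330,90:510]; cv2.imwrite('pics/topc.png',cv2.resize(a,(798,418),interpolation=cv2.INTER_CUBIC))
E
```

```text
(no output)
```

View pics/topc.png

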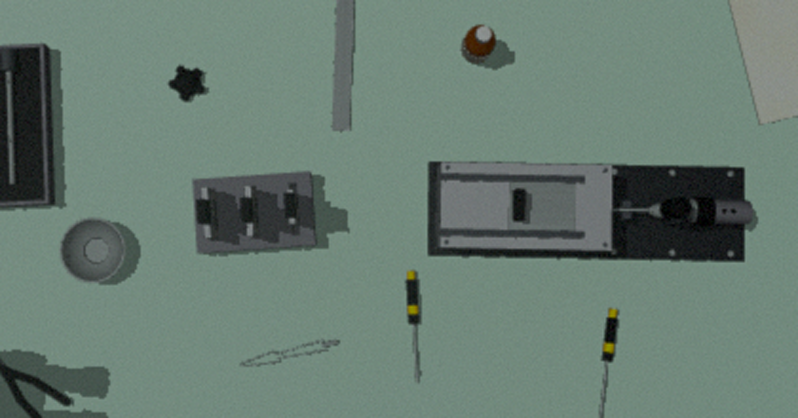

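View pics/scene0.png

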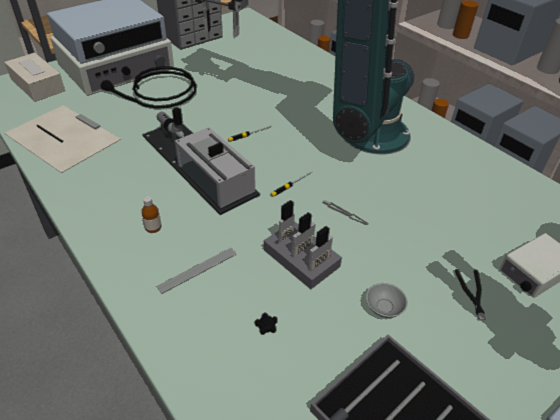

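The top crop shows the stand at right (base corners about (429,162)–(744,261)), scope pointing left, shutter grip at (519,205). In the rack, the rightmost plate at (292,205) is the narrow one. The scene view agrees, and nothing stands in the path between rack and stand.

```bash
cat >> h.py <<'E'
from scipy.optimize import least_squares
from scipy.spatial.transform import Rotation as R
def proj(c,P):
    k=robot.camera_params(c); 
    return cv2.projectPoints(np.asarray(P,float),np.array(k['rvec'],float),np.array(k['tvec'],float),np.array(k['camera_matrix']),None)[0][:,0]
def place(p,L):
    x,y,a=p; L=np.asarray(L,float); c,s=np.cos(a),np.sin(a)
    return np.c_[x+c*L[:,0]-s*L[:,1],y+s*L[:,0]+c*L[:,1],L[:,2]]
def wristcam():
    k=robot.camera_params('wrist'); o=robot.get_obs()
    T=np.eye(4);T[:3,:3]=R.from_euler('xyz',o['ee_rot']).as_matrix();T[:3,3]=o['tool_pos']
    return T@np.array(k['tool_from_camera']),np.array(k['camera_matrix'])
def wproj(P,T,K):
    q=(np.asarray(P)-T[:3,3])@T[:3,:3]; return q[:,:2]/q[:,2:]*[K[0,0],K[1,1]]+[K[0,2],K[1,2]]
def wray(uv,z,T,K):
    d=T[:3,:3]@np.linalg.inv(K)@[uv[0],uv[1],1]; return T[:3,3]+d*(z-T[2,3])/d[2]
E
python3 - <<'E'
from h import *
px=lambda l:np.array(l)/1.9+[90,110]-0.25
def fit(L,uv,x0):
    best=None
    for a in np.arange(0,6.28,.3):
        r=least_squares(lambda p:(proj('top',place(p,L))-uv).ravel(),[*x0,a])
        if best is None or r.cost<best.cost:best=r
    print(np.round(best.x,4),np.round(best.fun,1)); return best.x
# stand corners: left image=+y end ; handedness: try both
for s in (1,-1):
  S=fit([[s*.065,.145,.01],[s*.065,-.29,.01],[-s*.065,-.29,.01],[-s*.065,.145,.01],[0,.034,.1325]],np.r_[px([[429,162],[745,168],[744,261],[429,255]]),px([[519,205]])],[.5,0])
  Q=fit([[s*.05,.08,.035],[s*.05,-.08,.035],[-s*.05,-.08,.035],[-s*.05,.08,.035]],px([[193,180],[310,171],[316,247],[198,254]]),[.5,0])
k=robot.camera_params('wrist');print(k)
E
```

```text
[ 0.5318 -0.1175  6.293 ] [-0.3 -0.4 -0.6 -0.4  0.1  0.4 -1.1  0.4  1.8 -0. ]
[0.5162 0.2628 0.1   ] [-0.1  0.1  0.5  0.5 -0.  -0.7 -0.3  0.1]
[ 0.5324 -0.1175  6.2909] [ -1.1  49.   -0.5  49.3  -0.1 -49.3  -0.3 -49.7   1.8  -0.3]Traceback (most recent call last):
  File "<stdin>", line 12, in <module>
  File "<stdin>", line 6, in fit
    return func(*args, **kwargs)
    result = trf(vector_fun.fun, vector_fun.jac, x0, f0, J0, lb, ub, ftol, xtol,
                 gtol, max_nfev, x_scale, loss_function, tr_solver,
                 tr_options.copy(), verbose, callback=callback_wrapped)
    return trf_no_bounds(
        fun, jac, x0, f0, J0, ftol, xtol, gtol, max_nfev, x_scale,
        loss_function, tr_solver, tr_options, verbose, callback=callback)
    J = jac(x)
    self._update_jac()
    ~~~~~~~~~~~~~~~~^^
    self.J = self.jac_wrapped(xp_copy(self.x), f0=self.f)
             ~~~~~~~~~~~~~~~~^^^^^^^^^^^^^^^^^^^^^^^^^^^^
    J, dct = approx_derivative(
             ~~~~~~~~~~~~~~~~~^
        self.fun,
        ^^^^^^^^^
    ...<2 lines>...
        **self.finite_diff_options,
        ^
[... 159 characters left out ...]
                       use_one_sided, method,
                             ^^^^^^^^^^^^^^^^^^^^^^
                             mf)
                             ^^^
    df = [f_eval - f0 for f_eval in f_evals]
                                    ^^^^^^^
    f = np.atleast_1d(self.fun(x, *self.args, **self.kwargs))
                      ~~~~~~~~^^^^^^^^^^^^^^^^^^^^^^^^^^^^^^
    return np.atleast_1d(self.fun(x))
                         ~~~~~~~~^^^
    return self.f(x, *self.args, **self.kwargs)
           ~~~~~~^^^^^^^^^^^^^^^^^^^^^^^^^^^^^^
  File "<stdin>", line 6, in <lambda>
  File "h.py", line 8, in proj
    k=robot.camera_params(c);
ValueError: time passes only in moves, steps and waits
```

>>> servo_tool(plan=[[0.33,-0.18,-0.25,0,0,0.075,94],[0.67,-0.36,-0.5,0,0,0.15,94],[1,-0.53,-0.75,0,0,0.22,94],[1,-0.53,-0.75,0,0,0.286,94]])

```text
time: 1.23
tool_pos: [0.3125, -0.3991, 0.3026]
ee_rot: [3.136, -0.006, 0.008]
wrist_force: [-1.3, -0.9, 0.5]
width: 0.0939
finger_force: 0.0
```

>>> servo_tool(plan=[[0.25,-0.35,0,0,0,0,94],[0.5,-0.7,0,0,0,0,94],[0.7,-1,0,0,0,0,94]])

```text
time: 1.48
tool_pos: [0.3796, -0.2993, 0.2979]
ee_rot: [3.141, -0.001, 0.009]
wrist_force: [0.4, 0.4, 0.8]
width: 0.0941
finger_force: 0.0
```

>>> servo_tool(plan=[[0.25,-0.35,0,0,0,0,94],[0.5,-0.7,0,0,0,0,94],[0.7,-1,0,0,0,0,94]])

```text
time: 1.73
tool_pos: [0.4488, -0.198, 0.2977]
ee_rot: [3.141, -0.001, 0.01]
wrist_force: [0.1, -0.2, 0.9]
width: 0.0943
finger_force: 0.0
```

>>> servo_tool(plan=[[0.25,-0.35,0,0,0,0,94],[0.5,-0.7,0,0,0,0,94],[0.7,-1,0,0,0,0,94],[0.7,-1,0,0,0,0,94]])

```text
time: 2.07
tool_pos: [0.5194, -0.0936, 0.2968]
ee_rot: [-3.138, -0.001, 0.018]
wrist_force: [-0.7, -1.3, 0.0]
width: 0.0938
finger_force: 0.0
```

```bash
python3 - <<'E'
from h import *
T,K=wristcam(); o=robot.get_obs(); print(o['tool_pos'],o['ee_rot'],o['time'])
snap('wrist','w1.png'); np.savez('w1.npz',T=T,K=K); print(np.round(T,3),K)
for t in ['shutter_grip','stand']:
    print(t,[(np.round(d['extent'],1).tolist(),round(d['conf'],2)) for d in robot.find_in(t,'wrist')[:2]])
E
```

```text
[ 0.51937569 -0.09357392  0.29683141] [-3.13835266e+00 -7.18284617e-04  1.82077486e-02] 2.0667
[[ 0.019 -0.959 -0.282  0.601]
 [-1.    -0.019 -0.003 -0.092]
 [-0.002  0.282 -0.959  0.46 ]
 [ 0.     0.     0.     1.   ]] [[294.40054276   0.         273.56573766]
 [  0.         294.40054276 209.66779569]
 [  0.           0.           1.        ]]
shutter_grip [([291.4, 182.3, 77.9, 48.6], 0.81), ([342.7, 174.2, 323.0, 101.7], 0.74)]
stand [([343.8, 174.7, 321.5, 94.7], 0.73), ([189.7, 261.6, 18.5, 80.2], 0.32)]
```

View pics/w1.png

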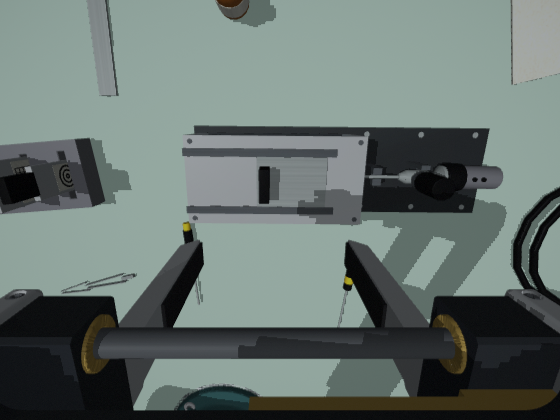

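The wrist view shows the roof at about (185–367, 134–223), the shut shutter with its grip bar at (264,185), and the scope to the right at (370–500,178).

```bash
python3 - <<'E'
from h import *
d=np.load('w1.npz');T,K=d['T'],d['K']
im=cv2.imread('pics/w1.png')
g=im.astype(int); 
for r,c in [(150,230),(145,250),(160,300),(185,264),(140,190),(128,250),(100,250),(217,300),(229,300),(230,250)]: print((r,c),g[r,c])
s=im.max(2).astype(int)
print('row 143',s[143,175:200].tolist(),s[143,355:375].tolist())
print('row 185',s[185,175:200].tolist(),s[185,250:285].tolist(),s[185,355:375].tolist())
print('col 300',s[125:140,300].tolist(),s[210:235,300].tolist())
print('col 264',s[155:215,264].tolist())
E
```

```text
(150, 230) [81 77 72]
(145, 250) [157 153 149]
(160, 300) [129 129 121]
(185, 264) [17 15 15]
(140, 190) [82 78 74]
(128, 250) [52 50 47]
(100, 250) [160 168 148]
(217, 300) [151 148 143]
(229, 300) [161 169 149]
(230, 250) [161 169 149]
row 143 [168, 168, 168, 168, 168, 168, 168, 168, 161, 160, 160, 160, 156, 138, 91, 117, 151, 159, 160, 160, 160, 160, 160, 159, 159] [151, 151, 151, 112, 81, 79, 78, 79, 113, 149, 150, 150, 126, 43, 23, 24, 23, 25, 23, 24]
row 185 [168, 168, 168, 169, 168, 168, 168, 168, 168, 168, 168, 157, 156, 156, 156, 156, 156, 156, 156, 156, 155, 155, 155, 156, 155] [153, 153, 153, 154, 153, 153, 145, 135, 107, 35, 18, 18, 18, 16, 17, 18, 14, 15, 16, 23, 83, 84, 84, 85, 85, 84, 84, 85, 84, 131, 134, 134, 134, 134, 134] [151, 151, 151, 151, 150, 151, 151, 150, 104, 35, 23, 22, 23, 24, 23, 26, 29, 56, 63, 64]
col 300 [168, 120, 64, 51, 51, 49, 50, 50, 40, 44, 49, 144, 153, 153, 153] [48, 48, 48, 48, 81, 96, 145, 151, 151, 151, 152, 152, 152, 151, 165, 168, 169, 168, 169, 169, 169, 169, 169, 169, 169]
col 264 [82, 94, 130, 133, 131, 132, 135, 134, 137, 138, 135, 62, 3, 5, 7, 20, 18, 19, 18, 18, 18, 17, 18, 17, 18, 18, 19, 19, 18, 17, 17, 16, 15, 17, 17, 18, 16, 16, 14, 16, 17, 15, 16, 16, 15, 16, 18, 15, 44, 128, 134, 117, 86, 80, 78, 78, 78, 79, 79, 144]
```

```bash
python3 - <<'E'
import cv2
a=cv2.imread('pics/w1.png')[120:240,170:380]; cv2.imwrite('pics/w1c.png',cv2.resize(a,None,fx=3.8,fy=3.8,interpolation=cv2.INTER_CUBIC))
E
```

```text
(no output)
```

View pics/w1c.png

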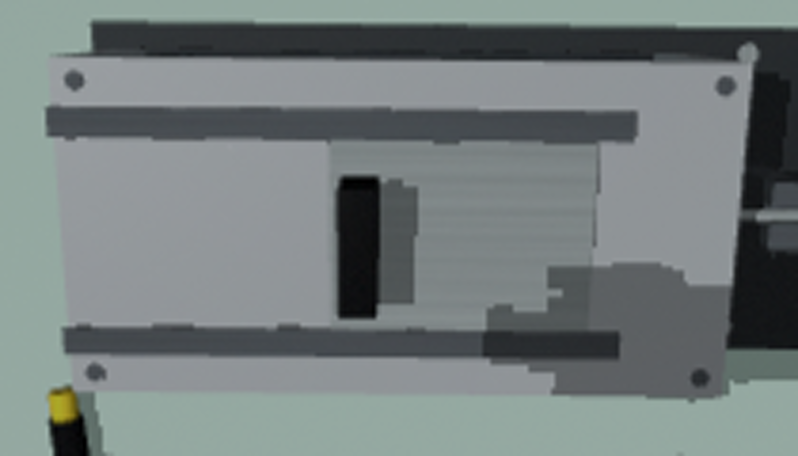

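```bash
python3 - <<'E'
from h import *
d=np.load('w1.npz');T,K=d['T'],d['K']
px=lambda l:np.array(l)/3.8+[170,120]-0.37
L=[[.055,.125,.1],[.055,-.095,.1],[-.055,-.095,.1],[-.055,.125,.1]]
uv=px([[49,55],[754,63],[725,397],[75,391]])
r=least_squares(lambda p:(wproj(place(p,L),T,K)-uv).ravel(),[.532,-.117,.01]);print(np.round(r.x,4),np.round(r.fun,1))
g=[wray(u,.1325,T,K) for u in px([[338,186],[379,186],[377,318],[338,318]])];print(np.round(g,4)); m=np.mean(g,0)
x,y,a=r.x;c,s=np.cos(a),np.sin(a);print('grip',m,'local',np.array([[c,s],[-s,c]])@(m[:2]-[x,y]))
print('shutter -y edge',[np.round(wray(u,.103,T,K),4) for u in px([[597,240],[330,240]])])
E
```

```text
[ 0.5324 -0.1095  0.0105] [ 0.3  0.4  0.2 -0.  -0.7 -0.3  0.1 -0.2]
[[ 0.5522 -0.0756  0.1325]
 [ 0.5525 -0.0877  0.1325]
 [ 0.5124 -0.0877  0.1325]
 [ 0.5121 -0.0758  0.1325]]
grip [ 0.53230087 -0.08170757  0.1325    ] local [0.00016484 0.02781518]
shutter -y edge [array([ 0.5319, -0.1581,  0.103 ]), array([ 0.5302, -0.0717,  0.103 ])]
```

>>> servo_tool(plan=[[0.13,-0.12,0.3,0,0,0.005,60],[0.13,-0.12,0.6,0,0,0.005,60],[0.13,-0.12,0.9,0,0,0.005,60],[0.13,-0.12,1,0,0,0.005,60],[0.13,-0.12,1,0,0,0.005,60]])

```text
time: 2.63
tool_pos: [0.5273, -0.0883, 0.1941]
ee_rot: [-3.14, 0.007, -0.001]
wrist_force: [-0.7, 0.8, 0.4]
width: 0.0644
finger_force: 0.0
```

>>> servo_tool(plan=[[0,0,0.25,0,0,0,60],[0,0,0.5,0,0,0,60],[0,0,0.65,0,0,0,60],[0,0,0.7,0,0,0,60],[0,0,0.7,0,0,0,60]])

```text
time: 3.05
tool_pos: [0.5297, -0.0881, 0.1281]
ee_rot: [3.141, -0.0, 0.0]
wrist_force: [1.1, 0.7, -0.7]
width: 0.0602
finger_force: 0.0
```

>>> servo_tool(plan=[[0.025,-0.06,0.02,0,0,-0.006,40],[0.025,-0.06,0.02,0,0,-0.006,20],[0.025,-0.06,0.02,0,0,-0.006,0],[0.025,-0.06,0.02,0,0,-0.006,0],[0.025,-0.06,0.02,0,0,-0.006,0],[0.025,-0.06,0.02,0,0,-0.006,0],[0.025,-0.06,0.02,0,0,-0.006,0],[0.025,-0.06,0.02,0,0,-0.006,0]])

```text
time: 3.72
tool_pos: [0.5323, -0.0813, 0.1255]
ee_rot: [3.141, -0.0, 0.011]
wrist_force: [-0.1, -0.6, 1.2]
width: 0.012
finger_force: 30.0
```

>>> servo_tool(plan=[[0,-0.12,0,0,0,0,0],[0,-0.26,0,0,0,0,0],[0,-0.4,0,0,0,0,0],[0,-0.54,0,0,0,0,0],[0,-0.68,0,0,0,0,0],[0,-0.78,0,0,0,0,0],[0,-0.83,0,0,0,0,0],[0,-0.85,0,0,0,0,0],[0,-0.86,0,0,0,0,0],[0,-0.86,0,0,0,0,0]])

```text
time: 4.55
tool_pos: [0.5315, 0.0014, 0.1256]
ee_rot: [3.134, -0.0, 0.01]
wrist_force: [-0.0, -11.0, -0.4]
width: 0.0119
finger_force: 30.0
```

>>> servo_tool(plan=[[0,-0.01,0,0,0,0,0],[0,-0.01,0,0,0,0,0],[0,-0.01,0,0,0,0,0]])

```text
time: 4.8
tool_pos: [0.5315, 0.0014, 0.1256]
ee_rot: [3.133, -0.0, 0.009]
wrist_force: [0.2, -12.2, -0.6]
width: 0.0116
finger_force: 30.0
```

>>> servo_tool(plan=[[0,0,0,0,0,0,20],[0,0,0,0,0,0,40],[0,0,0,0,0,0,60],[0,0,0,0,0,0,60],[0,0,-0.3,0,0,0,60],[0,0,-0.6,0,0,0,60],[0,0,-1,0,0,0,60],[0,0,-1,0,0,0,60]])

```text
time: 5.47
tool_pos: [0.5347, 0.0062, 0.2345]
ee_rot: [3.141, -0.015, 0.012]
wrist_force: [0.7, 0.8, 1.0]
width: 0.0593
finger_force: 0.0
```

>>> servo_tool(plan=[[0,0.25,-0.25,0,0,0,60],[0,0.5,-0.5,0,0,0,60],[0,0.7,-0.75,0,0,0,60],[0,0.7,-0.75,0,0,0,60],[0,0.7,-0.75,0,0,0,60],[0,0.7,-0.75,0,0,0,60]])

```text
time: 5.97
tool_pos: [0.5318, -0.0634, 0.2994]
ee_rot: [-3.14, 0.001, 0.012]
wrist_force: [-0.3, 0.3, -0.4]
width: 0.0601
finger_force: 0.0
```

```bash
python3 - <<'E'
from h import *
T,K=wristcam(); o=robot.get_obs(); print(o['tool_pos'],o['ee_rot'],o['time'],np.abs(o['qvel']).max())
im=snap('wrist','w2.png'); np.savez('w2.npz',T=T,K=K)
c=wproj([[.5324,-.0967,.1]],T,K)[0].astype(int); print(c)
x0,y0=c[0]-110,c[1]-70; print(x0,y0)
a=cv2.imread('pics/w2.png')[y0:y0+130,x0:x0+200]; cv2.imwrite('pics/w2c.png',cv2.resize(a,None,fx=4,fy=4,interpolation=cv2.INTER_CUBIC))
E
```

```text
[ 0.53184414 -0.0633906   0.29941967] [-3.14048755e+00  1.24290627e-03  1.17445401e-02] 5.9667 0.028779886666875445
[300 190]
190 120
```

View pics/w2c.png

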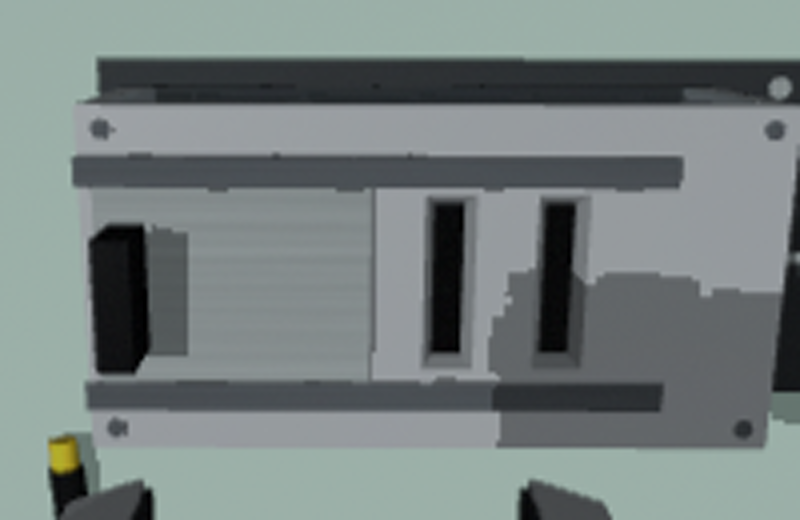

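The shutter is fully open. The far slot's mouth spans crop (424–476, 197–367) and the near slot lies to its right at (533–588).

```bash
python3 - <<'E'
from h import *
d=np.load('w2.npz');T,K=d['T'],d['K']
px=lambda l:np.array(l)/4+[190,120]-0.37
f=lambda l,z:np.array([wray(u,z,T,K) for u in px(l)])
a=f([[427,197],[476,197],[470,367],[423,367]],.1);print(np.round(a[:,:2],4),a.mean(0))
b=f([[540,197],[590,197],[581,367],[533,367]],.1);print(b.mean(0))
c=f([[78,101],[96,446],[766,446]],.1);print(np.round(c,4), np.arctan2(*(c[1]-c[2])[[1,0]]))
g=f([[93,240],[137,240],[133,372],[97,372]],.1325);print('grip',g.mean(0))
E
```

```text
[[ 0.5594 -0.0909]
 [ 0.5596 -0.1061]
 [ 0.5048 -0.1067]
 [ 0.5046 -0.0916]] [ 0.53213098 -0.09881256  0.1       ]
[ 0.53257907 -0.13408056  0.1       ]
[[ 0.5871  0.0152  0.1   ]
 [ 0.4762  0.0148  0.1   ]
 [ 0.479  -0.205   0.1   ]] 1.5835235589254626
grip [5.31375500e-01 5.14676584e-04 1.32500000e-01]
```

>>> servo_tool(plan=[[0,-0.35,0,0,0,0,60],[0,-0.7,0,0,0,0,60],[0,-1,0,0,0,0,60]])

```text
time: 6.27
tool_pos: [0.5299, 0.0382, 0.2983]
ee_rot: [-3.14, 0.004, 0.012]
wrist_force: [0.1, 0.9, 0.7]
width: 0.0601
finger_force: 0.0
```

>>> servo_tool(plan=[[0,-0.35,0,0,0,0,60],[0,-0.7,0,0,0,0,60],[0,-1,0,0,0,0,60]])

```text
time: 6.52
tool_pos: [0.5284, 0.139, 0.2983]
ee_rot: [-3.141, 0.004, 0.014]
wrist_force: [1.0, -0.4, -0.7]
width: 0.0598
finger_force: 0.0
```

>>> servo_tool(plan=[[-0.06,-0.35,0,0,0,-0.057,60],[-0.13,-0.7,0,0,0,-0.057,60],[-0.13,-0.7,0,0,0,-0.057,60],[-0.13,-0.7,0,0,0,-0.057,60],[-0.13,-0.7,0,0,0,-0.057,60],[-0.13,-0.7,0,0,0,-0.057,60]])

```text
time: 7.02
tool_pos: [0.5159, 0.205, 0.2996]
ee_rot: [3.141, 0.001, 0.1]
wrist_force: [-0.0, -0.0, -0.4]
width: 0.0594
finger_force: 0.0
```

```bash
python3 - <<'E'
from h import *
T,K=wristcam(); o=robot.get_obs(); print(o['tool_pos'],o['ee_rot'],o['time'],np.abs(o['qvel']).max())
im=snap('wrist','w3.png'); np.savez('w3.npz',T=T,K=K)
c=wproj([[.522,.208,.14]],T,K)[0].astype(int); print(c)
x0,y0=c[0]-120,c[1]-75; print(x0,y0)
a=cv2.imread('pics/w3.png')[y0:y0+150,x0:x0+200]; cv2.imwrite('pics/w3c.png',cv2.resize(a,None,fx=4,fy=4,interpolation=cv2.INTER_CUBIC))
E
```

```text
[0.51589897 0.20495174 0.29959637] [3.14084456e+00 1.44217059e-03 9.98627885e-02] 7.0167 0.01753852408616612
[271 192]
151 117
```

View pics/w3c.png

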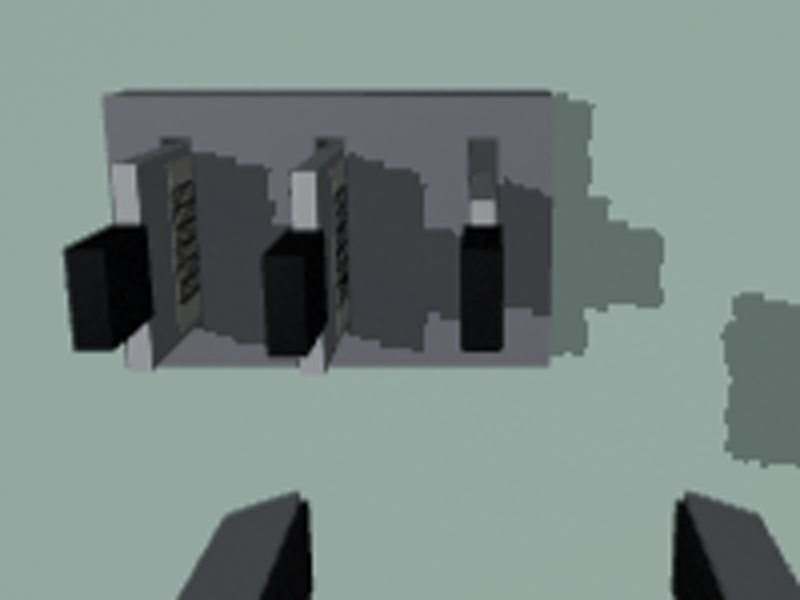

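The narrow plate is at crop (482,300), tab top spanning (461–504, 248–350). The two wide plates are to its left.

```bash
python3 - <<'E'
from h import *
d=np.load('w3.npz');T,K=d['T'],d['K']
px=lambda l:np.array(l)/4+[151,117]-0.37
f=lambda l,z:np.array([wray(u,z,T,K) for u in px(l)])
a=f([[461,248],[504,248],[503,351],[462,351]],.14);print(np.round(a[:,:2],4),a.mean(0))
b=f([[106,96],[552,96],[549,367]],.035);print(np.round(b,4),np.arctan2(*(b[1]-b[0])[[0,1]]*[1,-1]))
E
```

```text
[[0.5373 0.2157]
 [0.5385 0.2038]
 [0.5091 0.201 ]
 [0.5079 0.2126]] [0.52320989 0.20829915 0.14      ]
[[0.5593 0.3464 0.035 ]
 [0.5752 0.1893 0.035 ]
 [0.4757 0.1789 0.035 ]] 0.10069152953535482
```

>>> servo_tool(plan=[[0.076,-0.026,0.3,0,0,0,40],[0.076,-0.026,0.6,0,0,0,40],[0.076,-0.026,0.9,0,0,0,40],[0.076,-0.026,1,0,0,0,40],[0.076,-0.026,1,0,0,0,40],[0.076,-0.026,1,0,0,0,40],[0.076,-0.026,1,0,0,0,40]])

```text
time: 7.65
tool_pos: [0.5246, 0.2088, 0.203]
ee_rot: [-3.141, -0.004, 0.1]
wrist_force: [-0.1, -0.4, -0.1]
width: 0.0399
finger_force: 0.0
```

>>> servo_tool(plan=[[-0.01,0,0.3,0,0,0,40],[-0.01,0,0.55,0,0,0,40],[-0.01,0,0.75,0,0,0,40],[-0.01,0,0.81,0,0,0,40],[-0.01,0,0.81,0,0,0,40],[-0.01,0,0.81,0,0,0,40]])

```text
time: 8.15
tool_pos: [0.5236, 0.2092, 0.1216]
ee_rot: [-3.141, -0.003, 0.101]
wrist_force: [-0.1, 0.5, 0.7]
width: 0.0401
finger_force: 0.0
```

>>> servo_tool(plan=[[0,0.01,0.016,0,0,0,25],[0,0.01,0.016,0,0,0,0],[0,0.01,0.016,0,0,0,0],[0,0.01,0.016,0,0,0,0],[0,0.01,0.016,0,0,0,0],[0,0.01,0.016,0,0,0,0],[0,0.01,0.016,0,0,0,0]])

```text
time: 8.73
tool_pos: [0.5228, 0.208, 0.1185]
ee_rot: [-3.141, -0.001, 0.101]
wrist_force: [-1.0, 0.3, 2.4]
width: 0.0117
finger_force: 30.0
```

>>> servo_tool(plan=[[0,0,-0.08,0,0,0,0],[0,0,-0.2,0,0,0,0],[0,0,-0.35,0,0,0,0],[0,0,-0.6,0,0,0,0],[0,0,-0.9,0,0,0,0],[0,0,-1,0,0,0,0]])

```text
time: 9.23
tool_pos: [0.5242, 0.2083, 0.2236]
ee_rot: [-3.14, -0.008, 0.101]
wrist_force: [0.7, 0.3, 0.2]
width: 0.0118
finger_force: 30.0
```

>>> servo_tool(plan=[[0,0,-0.3,0,0,0.02,0],[0,0,-0.5,0,0,0.056,0],[0,0,-0.55,0,0,0.056,0],[0,0,-0.55,0,0,0.056,0],[0,0,-0.55,0,0,0.056,0]])

```text
time: 9.65
tool_pos: [0.5222, 0.2078, 0.2717]
ee_rot: [3.141, 0.001, 0.014]
wrist_force: [-0.7, 0.2, -0.6]
width: 0.0117
finger_force: 30.0
```

>>> servo_tool(plan=[[0.02,0.2,0,0,0,0,0],[0.02,0.45,0,0,0,0,0],[0.02,0.72,0,0,0,0,0],[0.02,1,0,0,0,0,0]])

```text
time: 9.98
tool_pos: [0.5247, 0.1072, 0.2698]
ee_rot: [3.141, 0.005, 0.015]
wrist_force: [0.2, -0.3, -1.6]
width: 0.0114
finger_force: 30.0
```

>>> servo_tool(plan=[[0.02,0.3,0,0,0,0,0],[0.02,0.6,0,0,0,0,0],[0.02,0.9,0,0,0,0,0],[0.02,1,0,0,0,0,0]])

```text
time: 10.32
tool_pos: [0.528, 0.0045, 0.27]
ee_rot: [3.14, 0.005, 0.01]
wrist_force: [0.6, 0.1, -1.5]
width: 0.0115
finger_force: 30.0
```

>>> servo_tool(plan=[[0.02,0.3,0,0,0,0,0],[0.02,0.6,0,0,0,0,0],[0.02,0.85,0,0,0,0,0],[0.02,1,0,0,0,0,0],[0.02,1,0,0,0,0,0],[0.02,1,0,0,0,0,0],[0.02,1,0,0,0,0,0]])

```text
time: 10.9
tool_pos: [0.532, -0.0908, 0.2717]
ee_rot: [-3.14, 0.002, 0.014]
wrist_force: [0.6, -0.7, -0.5]
width: 0.0119
finger_force: 30.0
```

```bash
python3 - <<'E'
from h import *
T,K=wristcam(); o=robot.get_obs(); print(o['tool_pos'],o['ee_rot'],o['time'],np.abs(o['qvel']).max())
im=snap('wrist','w4.png'); np.savez('w4.npz',T=T,K=K)
E
```

```text
[ 0.53201618 -0.09082166  0.27171876] [-3.14014711e+00  1.87097542e-03  1.39043965e-02] 10.9 0.014751657511666013
```

View pics/w4.png

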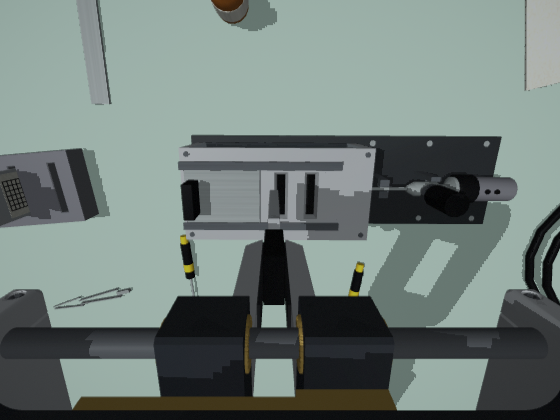

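The plate hangs in the jaws at (274,265). The far slot is ahead of it at (281,195). Both driver and bottle are untouched.

>>> servo_tool(plan=[[0,0.08,0.2,0,0,0,0],[0,0.08,0.4,0,0,0,0],[0,0.08,0.5,0,0,0,0],[0,0.08,0.5,0,0,0,0],[0,0.08,0.5,0,0,0,0],[0,0.08,0.5,0,0,0,0]])

```text
time: 11.45
tool_pos: [0.5329, -0.0995, 0.2241]
ee_rot: [3.141, -0.002, 0.014]
wrist_force: [0.1, -0.0, -0.7]
width: 0.0121
finger_force: 30.0
```

```bash
python3 - <<'E'
from h import *
T,K=wristcam(); o=robot.get_obs(); print(o['tool_pos'],o['ee_rot'],o['time'],np.abs(o['qvel']).max())
im=snap('wrist','w5.png'); np.savez('w5.npz',T=T,K=K)
c=wproj([[.532,-.0988,.1]],T,K)[0].astype(int); print(c)
x0,y0=c[0]-60,c[1]-45; print(x0,y0)
a=cv2.imread('pics/w5.png')[y0:y0+100,x0:x0+120]; cv2.imwrite('pics/w5c.png',cv2.resize(a,None,fx=6,fy=6,interpolation=cv2.INTER_CUBIC))
E
```

```text
[ 0.53292735 -0.09953215  0.22409608] [ 3.14109813e+00 -1.81870881e-03  1.36874063e-02] 11.45 0.015174860607822119
[272 208]
212 163
```

View pics/w5c.png

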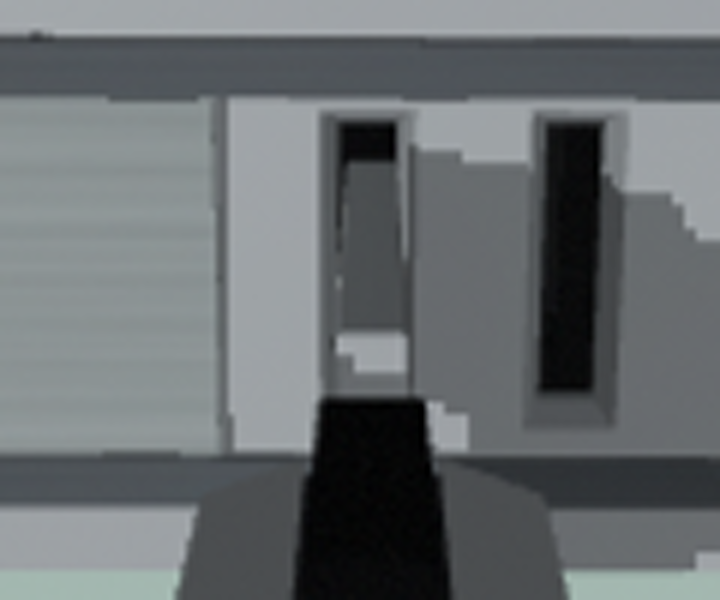

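```bash
python3 - <<'E'
from h import *
d=np.load('w5.npz');T,K=d['T'],d['K']
px=lambda l:np.array(l)/6+[212,163]-0.4
f=lambda l,z:np.round([wray(u,z,T,K) for u in px(l)],4)
print('slot mouth top corners',f([[320,113],[416,113]],.1).tolist(), 'bevel bottom',f([[338,122],[397,122]],.094).tolist())
z=robot.get_obs()['tool_pos'][2]-.109
print('plate low',z,f([[347,161],[400,161]],z).tolist(),'blade top',f([[338,332],[407,332]],z+.088).tolist())
print('near slot',f([[534,113],[628,113],[615,427],[525,427]],.1).mean(0))
E
```

```text
slot mouth top corners [[0.5594, -0.0906, 0.1], [0.5596, -0.1064, 0.1]] bevel bottom [[0.5567, -0.0935, 0.094], [0.5569, -0.1034, 0.094]]
plate low 0.11549890602816319 [[0.5548, -0.0953, 0.1155], [0.5549, -0.1036, 0.1155]] blade top [[0.555, -0.0953, 0.2035], [0.5551, -0.1029, 0.2035]]
near slot [ 0.53235 -0.134    0.1    ]
```

>>> servo_tool(plan=[[-0.01,-0.008,0.05,0,0,0.001,0],[-0.01,-0.008,0.1,0,0,0.001,0],[-0.01,-0.008,0.15,0,0,0.001,0],[-0.01,-0.008,0.2,0,0,0.001,0],[-0.01,-0.008,0.25,0,0,0.001,0],[-0.01,-0.008,0.28,0,0,0.001,0],[-0.01,-0.008,0.28,0,0,0.001,0]])

```text
time: 12.08
tool_pos: [0.5308, -0.0991, 0.1935]
ee_rot: [-3.141, 0.002, 0.011]
wrist_force: [0.4, -0.0, -1.1]
width: 0.0122
finger_force: 30.0
```

>>> servo_tool(plan=[[0,0,0.08,0,0,0,0],[0,0,0.18,0,0,0,0],[0,0,0.28,0,0,0,0],[0,0,0.38,0,0,0,0],[0,0,0.48,0,0,0,0],[0,0,0.54,0,0,0,0],[0,0,0.58,0,0,0,0],[0,0,0.58,0,0,0,0],[0,0,0.58,0,0,0,0],[0,0,0.58,0,0,0,0]])

```text
time: 12.92
tool_pos: [0.5318, -0.0994, 0.1375]
ee_rot: [3.141, -0.001, 0.011]
wrist_force: [-0.4, -0.1, -1.1]
width: 0.0116
finger_force: 30.0
```

```bash
python3 - <<'E'
from h import *
for i in range(5):
    T,K=wristcam(); o=robot.get_obs(); print(np.round(o['tool_pos'],4),np.round(o['ee_rot'],3),np.round(o['wrist_force'],1),np.round(o['wrist_torque'],2))
    im=snap('wrist','w6.png')
np.savez('w6.npz',T=T,K=K)
a=cv2.imread('pics/w6.png')[130:290,180:380]; cv2.imwrite('pics/w6c.png',cv2.resize(a,None,fx=3.75,fy=3.75,interpolation=cv2.INTER_CUBIC))
E
```

```text
[ 0.5318 -0.0994  0.1375] [ 3.141e+00 -1.000e-03  1.100e-02] [-0.4 -0.1 -1.1] [ 0.09 -0.02 -0.01]
[ 0.5319 -0.0994  0.1377] [ 3.141e+00 -2.000e-03  1.100e-02] [ 0.7 -0.3 -1.4] [ 0.06  0.03 -0.03]
[ 0.5319 -0.0994  0.1377] [ 3.141e+00 -2.000e-03  1.100e-02] [-0.6  0.4 -1.2] [0.05 0.07 0.05]
[ 0.5318 -0.0993  0.1376] [ 3.141e+00 -1.000e-03  1.100e-02] [-0.1 -0.5 -1.3] [ 0.01 -0.05  0.01]
[ 0.5317 -0.0993  0.1375] [ 3.141e+00 -1.000e-03  1.100e-02] [ 0.3 -0.1  0.1] [ 0.07 -0.02  0.04]
```

View pics/w6c.png

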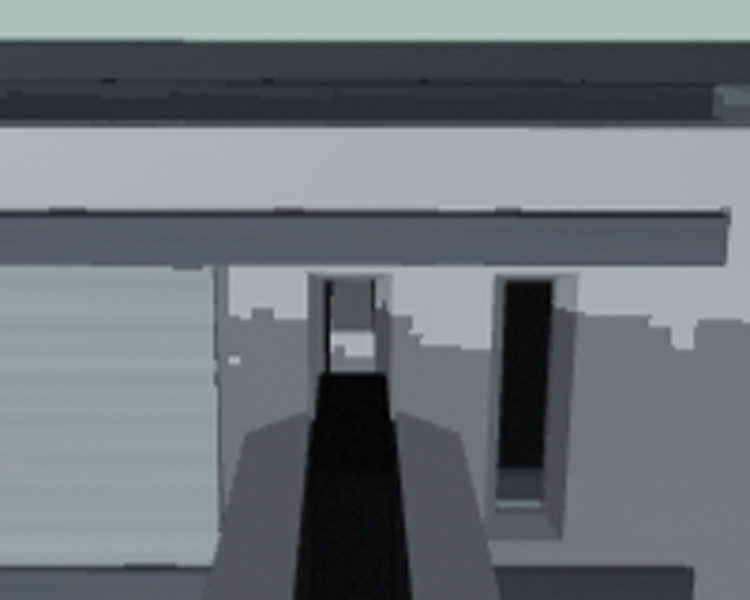

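The plate is in the far slot (crop (353,345)), clear of the walls. Checking its height from the blade's top edge.

```bash
python3 - <<'E'
from h import *
def solve(npz,row,x):
    d=np.load(npz);T,K=d['T'],d['K']
    from scipy.optimize import brentq
    return brentq(lambda z:wproj([[x,-.099,z]],T,K)[0,1]-row,.08,.25),T
z6,T=solve('w6.npz',331/3.75+130-.37,.5315+.0225); z5,T5=solve('w5.npz',332/6+163-.42,.5329+.0222)
print('w6 blade top',z6,'w5 blade top',z5,'tcp-bladetop w5',.2241-z5)
d=np.load('w6.npz');print('slot end ref z=.1 x',wray(np.array([350,272])/3.75+[180,130]-.37,.1,d['T'],d['K']))
E
```

```text
w6 blade top 0.11736242754479483 w5 blade top 0.20358974456295162 tcp-bladetop w5 0.020510255437048375
slot end ref z=.1 x [ 0.56002851 -0.09842887  0.1       ]
```

>>> servo_tool(plan=[[0,-0.004,0.015,0,0,0,0],[0,-0.004,0.03,0,0,0,0],[0,-0.004,0.03,0,0,0,0],[0,-0.004,0.03,0,0,0,0],[0,-0.004,0.03,0,0,0,0],[0,-0.004,0.03,0,0,0,0]])

```text
time: 13.67
tool_pos: [0.5314, -0.0988, 0.1339]
ee_rot: [3.141, -0.0, 0.011]
wrist_force: [0.6, 0.3, 0.2]
width: 0.0118
finger_force: 30.0
```

```bash
python3 -c "
from h import *
o=robot.get_obs();print(o['tool_pos'],o['wrist_force'],np.abs(o['qvel']).max());print(robot.close_job())"
```

```text
[ 0.53138764 -0.0988358   0.13387431] [0.57054987 0.28376422 0.23628507] 0.0011983681702709575
the job is handed in; nothing more can be done
None
```

Handed in at 13.7 s: the shutter is open to its end stop, and the narrow chart plate is held upright and still in the far slot, its middle within about 1 mm of scope-tip height by my estimate. No verdict came back.

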